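Change over the gang fixture: clear it, load fresh blanks, refit the hold-down bar

TASK

Get the teal gang fixture ready for drilling the next batch of blanks: lift the yellow hold-down bar out of its saddles and park it across the two dark wooden blocks, then put the rusty offcuts left in the fixture into the blue scrap tray. Then load all the blanks from the plywood board side by side in the fixture's corner, each lying flat with its end flush against the end stop, the first hard against the side fence and each next one tight against its neighbour, and finally lay the hold-down bar back across both saddles, fully down and about evenly overhanging. Leave the other tools lying on the bench where they are.

Things in the scene. Friction and masses are not known exactly. Their poses are not given: they have to be found in the camera images.
- jig: the gang fixture, bolted down: dark steel base plate 174 (x) x 234 (y) x 10 mm with a teal end stop, side fence and two saddles. Origin on the bench directly under the inner corner of stop and fence; from it the plate spans x -160 to +14, y -51 to +183 mm. Stop and fence are 12 mm thick, tops 32 mm above the bench: see corner
- corner (a point): inner corner on the plate's upper face (10 mm above bench), axes as jig. End stop: face x = 0 looking to -x, y -12 to +140 mm. Side fence: face y = 0 looking to +y, x -150 to +12 mm. Blanks lie along x at x < 0, y > 0, the row growing to +y: centre of the k-th blank (k = 0, 1, 2) fully home at x -70, y 12 + 24 k, z +12 mm here
- bar_seat (a point): middle between the saddles, on the level of their slot floors (38 mm above bench, 4 mm above loaded blanks); axes as jig. Each saddle is a block with an upward-open slot 32 mm wide in x, between cheeks 14 mm thick that rise 12 mm above the slot floor; in y the saddles span -106 to -80 and +80 to +106 mm from here
- bar: yellow hold-down bar, square tube 250 x 25 x 25 mm, 0.36 kg; origin at its centre, y along its length. Starts lying in the saddles, above the offcuts; it belongs there again at the end with its centre 12.5 mm above bar_seat
- chocks: two dark wooden blocks fixed to the bench beyond the end stop, each 50 (x) x 40 (y) mm and 20 mm high, centred at y = -95 and +95 mm from the origin, which lies on the bench midway between them. The bar is parked on top, lying along y, its centre then 32.5 mm above the bench
- scrap: blue open scrap tray, fixed, outside 170 (x) x 200 (y) x 45 mm high, walls and floor 4 to 5 mm thick; origin at the centre of its underside
- board: plywood board, fixed, 190 (x) x 224 (y) x 12 mm, origin at the centre of its underside; low battens along x, 6 mm high, divide it into three lanes 44 mm wide centred at y = -72, 0 and +72 mm (battens between lanes 28 mm wide, outer ones 12 mm). Each blank lies along x in a lane. Board and scrap tray may be on either side of the fixture
- hammer: blacksmith's hammer, 290 mm, lying on the bench, no part of the job: leave it alone; origin on its underside
- brush: flat brush with a wooden handle, 200 mm, lying on the bench, no part of the job: leave it alone; origin on its underside
- chisel: cold chisel with red shank, 150 mm, lying on the bench, no part of the job: leave it alone; origin on its underside
- tongs: pair of black forge tongs, 310 mm, lying on the bench, no part of the job: leave it alone; origin on its underside
- blank_a: steel blank, bright grey square bar 140 x 24 x 24 mm with both end 12 mm painted blue, about 0.5 to 0.8 kg; origin at its centre, x along its length. Starts lying on the plywood board. The blanks are interchangeable; two or three are there (None if absent)
- blank_b: steel blank, bright grey square bar 140 x 24 x 24 mm with both end 12 mm painted blue, about 0.5 to 0.8 kg; origin at its centre, x along its length. Starts lying on the plywood board. The blanks are interchangeable; two or three are there (None if absent)
- blank_c: steel blank, bright grey square bar 140 x 24 x 24 mm with both end 12 mm painted blue, about 0.5 to 0.8 kg; origin at its centre, x along its length. Starts lying on the plywood board. The blanks are interchangeable; two or three are there (None if absent)
- offcut_a: rusty brown square-bar offcut 62 x 24 x 24 mm, about 0.3 kg; origin at its centre, x along its length. Starts on the fixture's base plate where the blanks have to go. One or two offcuts are there (None if absent)
- offcut_b: rusty brown square-bar offcut 70 x 24 x 24 mm, about 0.3 kg; origin at its centre, x along its length. Starts on the fixture's base plate where the blanks have to go. One or two offcuts are there (None if absent)
Things that resemble listed ones, but are neither listed nor needed, are in the scene too. Leave any green or pink look-alike of the blank_b alone.

How it is judged (in metres and radians):
On the way, in this order (a step that is already met when the one before it is completed fails the run):
1. the hold-down bar is parked across the two wooden blocks and let go (x of bar in the frame of chocks between -0.03 and 0.03 m and y of bar in the frame of chocks between -0.04 and 0.04 m and z of bar in the frame of chocks between 0.027 and 0.038 m and linear speed of bar below 0.02 m/s and contact force between the fingers and bar below 0.3 N), for 0.2 s.
2. every offcut lies in the scrap tray, let go (x of offcut_a in the frame of scrap between -0.085 and 0.085 m and y of offcut_a in the frame of scrap between -0.1 and 0.1 m and height (world z) of each of offcut_a, offcut_b below 0.055 m and linear speed of each of offcut_a, offcut_b below 0.02 m/s and contact force between the fingers and offcut_a below 0.3 N and x of offcut_b in the frame of scrap between -0.085 and 0.085 m and y of offcut_b in the frame of scrap between -0.1 and 0.1 m and contact force between the fingers and offcut_b below 0.3 N), for 0.2 s.
3. all blanks lie side by side, flat, square and flush in the fixture's corner (x of blank_a in the frame of corner between -0.073 and -0.067 m and z of blank_a in the frame of corner between 0.008 and 0.016 m and angle between the x axis of each of blank_a, blank_b, blank_c and the x axis of corner, either way round below 0.035 rad and (y of blank_a in the frame of corner between 0.009 and 0.015 m or (y of blank_a in the frame of corner between 0.033 and 0.041 m and y of any of blank_b, blank_c in the frame of corner below 0.015 m) or (y of blank_a in the frame of corner between 0.057 and 0.067 m and y of any of blank_b, blank_c in the frame of corner above 0.033 m)) and linear speed of each of blank_a, blank_b, blank_c below 0.02 m/s and x of blank_b in the frame of corner between -0.073 and -0.067 m and z of blank_b in the frame of corner between 0.008 and 0.016 m and (y of blank_b in the frame of corner between 0.009 and 0.015 m or (y of blank_b in the frame of corner between 0.033 and 0.041 m and y of any of blank_a, blank_c in the frame of corner below 0.015 m) or (y of blank_b in the frame of corner between 0.057 and 0.067 m and y of any of blank_a, blank_c in the frame of corner above 0.033 m)) and x of blank_c in the frame of corner between -0.073 and -0.067 m and z of blank_c in the frame of corner between 0.008 and 0.016 m and (y of blank_c in the frame of corner between 0.009 and 0.015 m or (y of blank_c in the frame of corner between 0.033 and 0.041 m and y of any of blank_a, blank_b in the frame of corner below 0.015 m) or (y of blank_c in the frame of corner between 0.057 and 0.067 m and y of any of blank_a, blank_b in the frame of corner above 0.033 m))), for 0.2 s.
At the end, for the whole second after the job is handed in: blanks flat in the corner: ends within 3 mm of the stop, square within 2 degrees, first within 3 mm of the fence, next ones tight (5 and 7 mm total slack); offcuts in the scrap tray; bar fully down in both saddles, centred within 15 mm; all at rest (all of step 2 and all of step 3 and x of bar in the frame of bar_seat between -0.006 and 0.006 m and y of bar in the frame of bar_seat between -0.015 and 0.015 m and z of bar in the frame of bar_seat between 0.009 and 0.0155 m and angle between the y axis of bar and the y axis of bar_seat, either way round below 0.05 rad and linear speed of bar below 0.02 m/s); the robot touches nothing.
It fails at once if a tool that is no part of the job is moved more than 40 mm (distance of any of hammer, brush, chisel, tongs from where it was at the start of the episode above 0.04 m).
Of blank_a, blank_b, blank_c only 2 to 3 are there at a start; the rules pass over those that are not, and their reading is None.
Of offcut_a, offcut_b only 1 to 2 are there at a start; the rules pass over those that are not, and their reading is None.
At some moment in a run one of blank_a, blank_b, blank_c, offcut_a, offcut_b may be knocked a few centimetres aside while the robot is not near it.
Once in a run the grip may slacken for a moment while it holds something.
It also fails if it takes over 210 s, if anything falls off the work surface, if the arm or the gripper's body presses on something with over 40 N, if the wrist force passes 120 N, or if a joint passes its speed limit or range.

ROBOT

A 6-joint arm with a two-finger parallel gripper is mounted at the origin on the work surface. World frame = base frame: x ahead of the robot, y to its left, z up, the work surface at z = 0. Lengths are in m, angles in degrees, forces in N, time in s.
With the tool pointing down it reaches from about 0.4 to 0.825 m from the base axis. Payload 7 kg.
Tool frame: the origin (TCP) lies at the centre of the arm's flange, where the gripper is bolted on; the fingertips stand 178 mm ahead of it and the grasp point (between the pads) lies 159 mm ahead of it (tip_reach is the distance from the TCP to the fingertips, in m); z points along the fingers, y is the line along which they close (so a half turn about z gives the same grasp; the last joint's range is limited). The gripper opens to 88 mm and grips with 3 to 60 N. Pads are 19 mm wide; open, the fingers measure 130 mm over their backs; the gripper's body (78 mm by 193 mm) begins 47 mm behind the grasp point.
Start: joints at [80.449, 20.546, 0.682, 0, -70.136, -16.507], TCP at [0.297, 0.606, 0.405] pointing down, gripper open.
Joint ranges: [-176.03, 176.03], [-82.01, 121.73], [-58.28, 71.71], [-173.87, 95.51], [-174.79, -0.11], [-173.66, 173.66]. Speed limits (degrees/s): [136.94, 136.94, 172.46, 180, 180, 180].

INTERFACE

Orientations are given as [roll, pitch, yaw] about the fixed x, y, z axes, in that order (R = Rz(yaw) Ry(pitch) Rx(roll)).
In Python, from plant import * gives the robot as it stands.
- The arm moves only by the shell command python3 -m handwheel 'ROWS'. ROWS is JSON, a list of rows, each a list of 7 numbers: the opening, from -1 (shut) to 1 (fully open), then the shift along the tool's x, y, z as a fraction of full scale, then the turn, a rotation vector about the tool's x, y, z as a fraction of full scale. A call has 1 to 5 rows; each row shifts and turns the commanded pose from where the row before left it, along the tool's axes as they then stand; what a row does not reach is not made up. Full scale, the value 1, is 0.025 m for a shift and 6 degrees for a turn. A row lasts 1/8 s, in which the tool goes at most 62.5 mm and 10.7 degrees, less where a joint would pass 70% of its speed; a pose out of reach is approached as far as the arm can. A call with a number of a shift or a turn outside -1 to 1 is refused whole. A call with a gripper value outside its range is refused whole. The fingers move at their own pace and stop on an object; the grip force is fixed at half the most. Time passes only in rows, so rows that do not move let the fingers close. It gives the time, the measured TCP pose, the force, the opening and the grip force at its end, in the units of the state.
- get_obs(): the state, without advancing time (a new reading comes with each control period).
- snapshot(name): name is "side" or "top" or "wrist"; returns a dict with "color" (420x560x3 uint8, red, green, blue), "fx", "fy", "cx", "cy" (pixels), "k1" (the pictures are not rectified: a ray, as slopes to the right and down, at radius r is drawn at 1 + k1 r^2 times it, then the intrinsics apply), "R" (3x3) and "t" (3): a world point X has camera coordinates R X + t; the wrist camera has in their place "tool_from_camera" (4x4, takes a point from camera to tool coordinates, whose origin is the TCP and whose axes are the flange's). Camera axes: x right, y down, z forward; pixel columns grow to the right and rows downward; lengths in m; the calibration is good to about 2 mm. A picture is of the moment at which its call begins: read the wrist's pose just before it. There is no depth.
- close_job(): hands the job in; it is judged then, once.
The state is a dict: "clock": time; "joint_pos": joint angles; "qvel": joint speeds; "tau": joint torques, N m; "tool_pos": TCP position; "orientation": TCP orientation; "force": force on the tool from outside, world axes, zero at the start; "moment": the same for the moment, N m; "opening": finger opening in m; "gripper_force": force on a finger pad.
Only numpy, scipy, OpenCV 4.12 (cv2) and the standard library are available. Lean on these libraries where they do the work, as an engineer would, in place of code of your own. Each camera call takes 0.05 s, during which the arm holds its last target. There are 200 camera calls.

## Working session

There is one attempt and no reset: what is moved stays moved. The work goes in short steps, Python scripts to look and compute and a shell command to move; the robot and the scene stay as the last step left them, time stands still between calls to the robot, and variables do not carry over. Pictures are saved under pics/ and viewed, at most 14 in all, crops included, and the job is handed in when it is done.

```bash
ls; mkdir -p pics; python3 - <<'E'
from plant import *
import cv2,json
o=get_obs();print({k:(v if not hasattr(v,'tolist') else v.tolist()) for k,v in o.items()})
for n in ("top","side"):
    s=snapshot(n);cv2.imwrite(f"pics/{n}0.png",s["color"][:,:,::-1])
    print(n,{k:v for k,v in s.items() if k!="color"})
s=snapshot("wrist");print({k:v for k,v in s.items() if k!="color"})
E
```

```text
pics
{'clock': 0.0, 'joint_pos': [80.44775459843379, 20.5910728115599, 0.6321411914555805, -0.020038881222317933, -70.13519763344786, -16.50647047275128], 'qvel': [-0.05554141186795045, 0.06397936464072965, -0.10145517773493766, -0.002658856312290832, 0.03992471334795983, -0.0830716031208227], 'tau': [0.002790760336210951, -58.27265739440918, 29.304773211479187, 6.996586471796036, 0.00697416253387928, -0.00014605995602323674], 'tool_pos': [0.29644072403476807, 0.6061955345728441, 0.4037143789908427], 'orientation': [179.90439740319312, -0.008685601145626153, -26.065533358186197], 'force': [-0.4998015978444548, 0.10375439153763023, -0.4088374879976965], 'moment': [0.002440913724719129, 0.00728100721985754, -0.010304682368067973], 'gripper_force': 0.0, 'opening': 0.0874852722035741}
top {'fx': 383.5268016304505, 'fy': 383.5268016304505, 'cx': 272.05165699258407, 'cy': 206.46210269667773, 'k1': -0.03263604631027108, 'R': array([[ 0.02416674, -0.99964733,  0.01100833],
       [-0.98803774, -0.0255608 , -0.15207913],
       [ 0.15230688, -0.00720139, -0.98830701]]), 't': array([-0.0339536
[... 163 characters left out ...]
266, 'R': array([[ 0.95438939, -0.298461  , -0.00786971],
       [-0.15274697, -0.46545222, -0.87179275],
       [ 0.25653316,  0.83323182, -0.48981167]]), 't': array([-0.46749304,  0.12460966,  1.22186679])}
{'fx': 324.8763882507321, 'fy': 324.8763882507321, 'cx': 282.0450223034576, 'cy': 211.54653185585556, 'k1': -0.07585446850270915, 'tool_from_camera': array([[-4.51527641e-04, -9.60098318e-01, -2.79662324e-01,
         7.60122659e-02],
       [ 9.99999731e-01, -2.71742457e-04, -6.81636484e-04,
         4.52027745e-04],
       [ 5.78441915e-04, -2.79662557e-01,  9.60098182e-01,
         1.95192549e-02],
       [ 0.00000000e+00,  0.00000000e+00,  0.00000000e+00,
         1.00000000e+00]])}
```

View pics/top0.png

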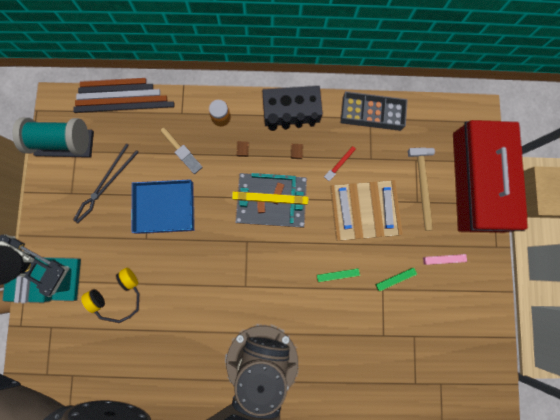

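View pics/side0.png

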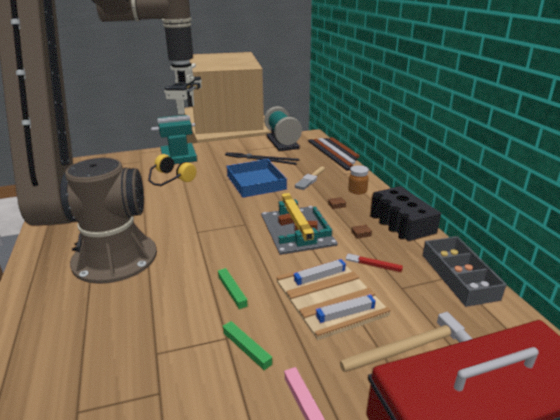

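```bash
cat > h.py <<'E'
from plant import *
import numpy as np, cv2, os
from scipy.spatial.transform import Rotation as Ro
def T(o):
    M=np.eye(4);M[:3,:3]=Ro.from_euler('xyz',o['orientation'],degrees=True).as_matrix();M[:3,3]=o['tool_pos'];return M
def snap(n,save=None):
    o=get_obs();s=snapshot(n)
    if n=='wrist': s['wc']=T(o)@s['tool_from_camera']
    else:
        M=np.eye(4);M[:3,:3]=s['R'].T;M[:3,3]=-s['R'].T@s['t'];s['wc']=M
    s['K']=np.array([[s['fx'],0,s['cx']],[0,s['fy'],s['cy']],[0,0,1.]]);s['D']=np.array([s['k1'],0,0,0.])
    if save: cv2.imwrite('pics/'+save,s['color'][:,:,::-1])
    return s
def cast(s,uv,z):
    uv=np.asarray(uv,float).reshape(-1,1,2)
    n=cv2.undistortPoints(uv,s['K'],s['D']).reshape(-1,2)
    d=np.c_[n,np.ones(len(n))]@s['wc'][:3,:3].T;c=s['wc'][:3,3]
    return c+d*((z-c[2])/d[:,2])[:,None]
def proj(s,X):
    W=np.linalg.inv(s['wc']);r,_=cv2.Rodrigues(W[:3,:3])
    return cv2.projectPoints(np.asarray(X,float).reshape(-1,1,3),r,W[:3,3],s['K'],s['D'])[0].reshape(-1,2)
def ortho(s,x0,x1,y0,y1,z,mm=1.0):
    """rectified view of plane z: up=+x, left=+y, mm per pixel"""
    w=int((y1-y0)*1000/mm);h=int((x1-x0)*1000/mm)
    j,i=np.meshgrid(np.arange(w),np.arange(h))
    X=np.stack([x1-i*mm/1000,y1-j*mm/1000,np.full(i.shape,z)],-1)
    p=proj(s,X).reshape(h,w,2).astype(np.float32)
    return cv2.remap(s['color'],p,None,cv2.INTER_LINEAR)
def rects(img,lo,hi,amin):
    """min-area rects of HSV mask"""
    m=cv2.inRange(cv2.cvtColor(img,cv2.COLOR_RGB2HSV),lo,hi)
    m=cv2.morphologyEx(m,cv2.MORPH_OPEN,np.ones((3,3),np.uint8))
    return [cv2.minAreaRect(c) for c in cv2.findContours(m,0,2)[0] if cv2.contourArea(c)>amin]
def st():
    o=get_obs();print(round(o['clock'],2),np.round(o['tool_pos'],4),np.round(o['orientation'],2),np.round(o['force'],1),round(o['opening'],4),round(o['gripper_force'],1));return o
E
python3 - <<'E'
from h import *
s=snap('top')
print(np.round(cast(s,[[243,149],[297,151],[163,207],[270,198],[366,210]],0.02),3))
a=ortho(s,.35,.75,-.4,.4,.01)
cv2.imwrite('pics/o1.png',a[:,:,::-1])
E
```

```text
[[ 0.709  0.084  0.02 ]
 [ 0.707 -0.103  0.02 ]
 [ 0.498  0.348  0.02 ]
 [ 0.539 -0.014  0.02 ]
 [ 0.506 -0.342  0.02 ]]
```

View pics/o1.png

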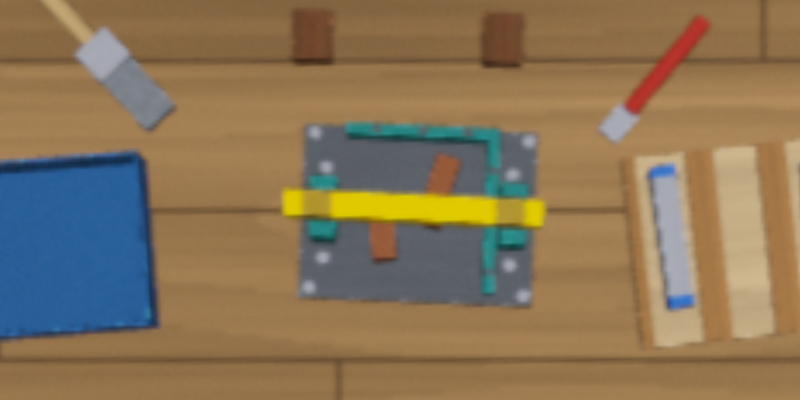

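The bar is the only yellow bar, at top-view (270,198). The things that could be mistaken for a blank are:
- Two grey bars with blue ends in the board's outer lanes, at (345,208) and (389,208). These are the real blanks.
- Green look-alikes at (338,275) and (396,279), and a pink one at (445,260).
- Grey stock in the rack, at (120,95).

The offcuts are the rusty pieces at about (262,204) and (279,188). The chocks at (243,149) and (297,151) are fixed. I'll move the wrist camera over the fixture for a close check.

```bash

python3 -m handwheel '[[1,0,0,0,0,0,1],[1,0,0,0,0,0,1],[1,0,0,0,0,0,1],[1,0,0,0,0,0,1],[1,0,0,0,0,0,1]]' | tail -c 400
python3 -m handwheel '[[1,0,0,0,0,0,1],[1,0,0,0,0,0,1],[1,0,0,0,0,0,1],[1,0,0,0,0,0,1],[1,0,0,0,0,0,1]]' >/dev/null
python3 -m handwheel '[[1,0,0,0,0,0,1],[1,0.98,-0.43,0,0,0,0],[1,0.98,-0.43,0,0,0,0],[1,0.98,-0.43,0,0,0,0],[1,0.98,-0.43,0,0,0,0]]' >/dev/null
python3 -m handwheel '[[1,0.98,-0.43,0,0,0,0],[1,0.98,-0.43,0,0,0,0],[1,0.98,-0.43,0,0,0,0],[1,0.98,-0.43,0,0,0,0],[1,0.98,-0.43,0,0,0,0]]' >/dev/null
python3 -m handwheel '[[1,0.98,-0.43,0,0,0,0],[1,0.98,-0.43,0,0,0,0],[1,0.98,-0.43,0,0,0,0],[1,0.98,-0.43,0,0,0,0],[1,0.98,-0.43,0,0,0,0]]' >/dev/null
python3 -m handwheel '[[1,0.98,-0.43,0,0,0,0],[1,0.98,-0.43,0,0,0,0],[1,0.98,-0.43,0,0,0,0],[1,0.98,-0.43,0,0,0,0],[1,0.98,-0.43,0,0,0,0]]' >/dev/null
python3 -m handwheel '[[1,0.98,-0.43,0,0,0,0],[1,0.98,-0.43,0,0,0,0],[1,0.98,-0.43,0,0,0,0],[1,0.98,-0.43,0,0,0,0],[1,0.98,-0.43,0,0,0,0]]' >/dev/null
python3 -m handwheel '[[1,0.9,-0.4,0,0,0,0],[1,0,0,0,0,0,0],[1,0,0,0,0,0,0]]'
cat > jig.py <<'E'
from h import *
import sys
st();s=snap('wrist',sys.argv[1]+'w.png')
a=ortho(s,.38,.78,-.2,.2,.01,0.7);cv2.imwrite('pics/'+sys.argv[1]+'o.png',a[:,:,::-1])
E
python3 jig.py a
```

```text
clock: 0.82
tool_pos: [0.2965, 0.6063, 0.4044]
orientation: [180.0, -0.0, -56.3]
force: [0.3, -0.9, 0.2]
opening: 0.0878
gripper_force: 0.0
clock: 4.95
tool_pos: [0.5421, -0.0138, 0.4046]
orientation: [180.0, 0.0, -92.1]
force: [0.6, 0.1, -0.1]
opening: 0.0875
gripper_force: 0.0
4.95 [ 0.5421 -0.0138  0.4046] [179.99   0.   -92.1 ] [ 0.6  0.1 -0.1] 0.0875 0.0
```

View pics/ao.png

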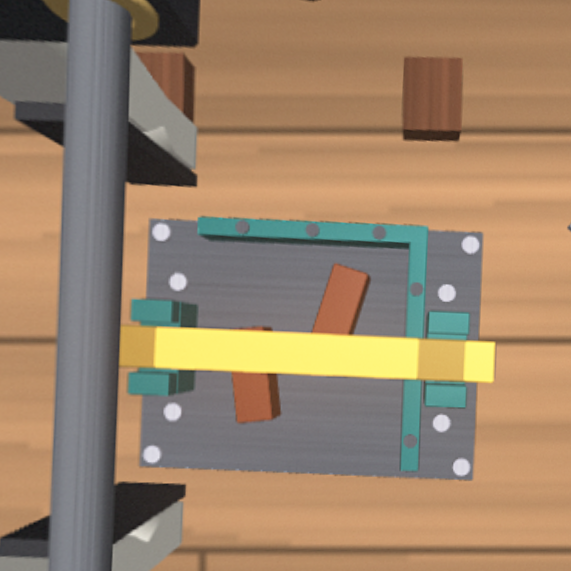

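The ortho crop confirms the yellow bar in its saddles, with the right end at px (495,361). Two rusty offcuts lie under it at (340,300) and (255,385). The corner is near (411,243), giving jig ≈ (0.606, -0.087) with yaw about -2.1°. Next I grip the bar.

```bash

python3 -m handwheel '[[1,0,0.32,1,0,0,0],[1,0,0,1,0,0,0],[1,0,0,1,0,0,0],[1,0,0,1,0,0,0],[1,0,0,1,0,0,0]]' >/dev/null
python3 -m handwheel '[[1,0,0,1,0,0,0],[1,0,0,1,0,0,0],[1,0,0,0.5,0,0,0],[1,0,0,0,0,0,0]]'
python3 -m handwheel '[[-1,0,0,0,0,0,0],[-1,0,0,0,0,0,0],[-1,0,0,0,0,0,0],[-1,0,0,0,0,0,0],[-1,0,0,0,0,0,0]]'
python3 -m handwheel '[[-1,0,0,-0.5,0,0,0],[-1,0,0,-1,0,0,0],[-1,0,0,-1,0,0,0],[-1,0,0,0,0,0,0]]'
```

```text
clock: 6.12
tool_pos: [0.5342, -0.0128, 0.2167]
orientation: [179.9, -0.0, -92.0]
force: [-0.1, 0.0, 0.1]
opening: 0.0874
gripper_force: 0.0
clock: 6.75
tool_pos: [0.5344, -0.0131, 0.2173]
orientation: [-180.0, 0.0, -92.1]
force: [0.3, -0.3, -0.6]
opening: 0.0432
gripper_force: 0.0
clock: 7.25
tool_pos: [0.5352, -0.0129, 0.2825]
orientation: [-179.7, 0.1, -92.0]
force: [-1.1, 0.3, 0.0]
opening: 0.0036
gripper_force: 0.0
```

The fingers need about 1 s to close, so I lifted too early and they shut empty above the bar. I'll repeat with enough dwell.

```bash

python3 -m handwheel '[[1,0,0,0,0,0,0],[1,0,0,0,0,0,0],[1,0,0,0,0,0,0],[1,0,0,0,0,0,0],[1,0,0,0,0,0,0]]' >/dev/null
python3 -m handwheel '[[1,0,0,0,0,0,0],[1,0,0,0,0,0,0],[1,0,0,0,0,0,0],[1,0,0,0,0,0,0],[1,0,0,0,0,0,0]]'
python3 - <<'E'
from h import *
s=snap('wrist');a=ortho(s,.43,.65,-.2,.15,.063,1.)
print(rects(a,(22,120,120),(34,255,255),500))
E
python3 -m handwheel '[[1,0,0,1,0,0,0],[1,0,0,1,0,0,0],[1,0,0,0.6,0,0,0],[1,0,0,0,0,0,0]]'
python3 -m handwheel '[[-0.5,0,0,0,0,0,0],[-0.5,0,0,0,0,0,0],[-1,0,0,0,0,0,0],[-1,0,0,0,0,0,0],[-1,0,0,0,0,0,0]]' >/dev/null
python3 -m handwheel '[[-1,0,0,0,0,0,0],[-1,0,0,0,0,0,0],[-1,0,0,0,0,0,0],[-1,0,0,0,0,0,0],[-1,0,0,0,0,0,0]]'
```

```text
clock: 8.5
tool_pos: [0.5344, -0.0131, 0.2797]
orientation: [-180.0, 0.0, -92.1]
force: [-0.0, 0.1, 0.4]
opening: 0.087
gripper_force: 0.0
[((186.58865356445312, 117.04948425292969), (111.70284271240234, 24.202281951904297), 2.6025619506835938), ((96.0, 113.0), (24.0, 24.0), 90.0)]
clock: 9.05
tool_pos: [0.5342, -0.0132, 0.2138]
orientation: [179.9, -0.0, -92.1]
force: [0.6, -0.5, 0.2]
opening: 0.0875
gripper_force: 0.0
clock: 10.3
tool_pos: [0.5343, -0.0131, 0.2146]
orientation: [180.0, -0.0, -92.1]
force: [-2.1, 1.2, 1.4]
opening: 0.0248
gripper_force: 30.0
```

```bash

python3 -m handwheel '[[-1,0,0,-0.5,0,0,0],[-1,0,0,-1,0,0,0],[-1,0,0,-1,0,0,0],[-1,0,-0.5,0,0,0,0],[-1,0,-0.9,0,0,0,0]]'
python3 -m handwheel '[[-1,0,-1,0,0,0,0],[-1,0,-1,0,0,0,0],[-1,0,-1,0,0,0,0],[-1,0,-1,0,0,0,0],[-1,0,-1,0,0,0,0]]'
python3 -m handwheel '[[-1,-0.4,-0.7,0,0,0,0],[-1,0,0,0,0,0,0],[-1,0,0,0,0,0,0]]'
python3 - <<'E'
from h import *
st();s=snap('wrist');a=ortho(s,.6,.8,-.2,.1,.045,1.)
print(rects(a,(22,120,120),(34,255,255),500))
b=ortho(s,.6,.8,-.2,.1,.02,1.);cv2.imwrite('pics/ch.png',b[:,:,::-1])
E
```

```text
clock: 10.92
tool_pos: [0.5696, -0.0144, 0.2773]
orientation: [-180.0, 0.0, -92.1]
force: [-0.7, -0.1, -4.0]
opening: 0.025
gripper_force: 30.0
clock: 11.55
tool_pos: [0.6954, -0.019, 0.2756]
orientation: [179.9, -0.0, -92.1]
force: [-0.2, -0.4, -3.2]
opening: 0.0246
gripper_force: 30.0
clock: 11.92
tool_pos: [0.7119, -0.0096, 0.2758]
orientation: [179.9, -0.0, -92.1]
force: [0.1, -0.2, -4.4]
opening: 0.0248
gripper_force: 30.0
11.93 [ 0.7119 -0.0096  0.2758] [ 1.7988e+02 -2.0000e-02 -9.2070e+01] [ 0.1 -0.2 -4.4] 0.0248 30.0
[((244.3990020751953, 94.02996826171875), (18.456417083740234, 38.145484924316406), 1.9091525077819824), ((130.08128356933594, 89.25840759277344), (121.14402770996094, 38.31503677368164), 2.3373055458068848), ((31.398818969726562, 85.13072204589844), (26.557287216186523, 38.35625457763672), 2.2025980949401855)]
```

View pics/ch.png

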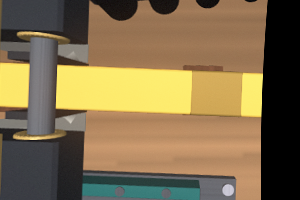

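The bar is over the chocks; the right chock's far edge peeks out at (203,68). Lowering it now.

```bash

python3 -m handwheel '[[-1,0,0,0.8,0,0,0],[-1,0,0,0.9,0,0,0],[-1,0,0,0.9,0,0,0],[-1,0,0,0.4,0,0,0],[-1,0,0,0.2,0,0,0]]'
python3 -m handwheel '[[1,0,0,0,0,0,0],[1,0,0,0,0,0,0],[1,0,0,0,0,0,0],[1,0,0,0,0,0,0],[1,0,0,0,0,0,0]]'
python3 -m handwheel '[[1,0,0,0,0,0,0],[1,0,0,0,0,0,0],[1,0,0,0,0,0,0],[1,0,0,0,0,0,0]]'
```

```text
clock: 12.6
tool_pos: [0.7121, -0.0096, 0.197]
orientation: [180.0, -0.0, -92.1]
force: [0.1, 0.3, -3.2]
opening: 0.0245
gripper_force: 30.0
clock: 13.22
tool_pos: [0.7122, -0.0094, 0.1974]
orientation: [-180.0, 0.0, -92.1]
force: [0.2, -0.5, -0.3]
opening: 0.0693
gripper_force: 0.0
clock: 13.72
tool_pos: [0.7122, -0.0095, 0.1971]
orientation: [180.0, -0.0, -92.1]
force: [-0.5, -0.8, 0.3]
opening: 0.0876
gripper_force: 0.0
```

```bash

python3 -m handwheel '[[1,0,0,-1,0,0,0],[1,0,0,-1,0,0,0],[1,0,0,-1,0,0,0],[1,-0.4,1,-1,0,0,0],[1,-0.4,1,-1,0,0,0]]' >/dev/null
python3 -m handwheel '[[1,-0.4,1,-1,0,0,0],[1,-0.4,1,-1,0,0,0],[1,-0.4,1,0,0,0,0],[1,-0.4,1,0,0,0,0],[1,0,1,0,0,0,0]]' >/dev/null
python3 -m handwheel '[[1,0,0,0,0,0,0],[1,0,0,0,0,0,0]]'
cat > off.py <<'E'
from h import *
st();s=snap('wrist')
a=ortho(s,.43,.65,-.15,.13,.034,.5)
cv2.imwrite('pics/off.png',a[:,:,::-1])
for r in rects(a,(0,110,60),(14,255,255),300):
    (j,i),wh,an=r
    b=cv2.boxPoints(r);e=[b[1]-b[0],b[2]-b[1]];e=max(e,key=np.linalg.norm)
    print('x %.4f y %.4f'%(.65-i*.0005,.13-j*.0005),np.round(np.array(wh)*.5,1),'axis yaw %.1f'%(np.degrees(np.arctan2(-e[0],-e[1]))%180))
E
python3 off.py
```

```text
clock: 15.22
tool_pos: [0.5398, 0.0569, 0.3726]
orientation: [-179.9, 0.0, -92.0]
force: [-0.7, 0.7, -0.5]
opening: 0.0874
gripper_force: 0.0
15.22 [0.5398 0.0569 0.3726] [-1.7994e+02  2.0000e-02 -9.2040e+01] [-0.7  0.7 -0.5] 0.0874 0.0
x 0.4858 y 0.0053 [249.5 110.5] axis yaw 90.0
x 0.5194 y 0.0174 [61.1 24.5] axis yaw 5.9
x 0.5561 y -0.0376 [23.5 69.1] axis yaw 161.9
x 0.5963 y 0.0010 [107.5 258. ] axis yaw 90.0
```

View pics/off.png

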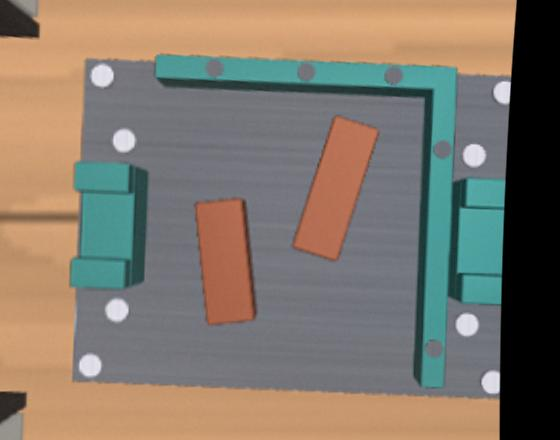

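Both offcuts are clear in the crop: a at px (225,260) and b at (337,187), beside the left saddle and the fence. I pre-narrow the opening so the fingers clear both, and take a first near its lower end.

```bash

python3 -m handwheel '[[0,0,0,0,0,0,1],[0,0,0,0,0,0,1],[0,0,0,0,0,0,1],[0,0,0,0,0,0,1],[0,0,0,0,0,0,1]]' >/dev/null
python3 -m handwheel '[[0,0,0,0,0,0,1],[0,0,0,0,0,0,1],[0,0,0,0,0,0,1],[0,0,0,0,0,0,1],[0,0,0,0,0,0,1]]' >/dev/null
python3 -m handwheel '[[0,0,0,0,0,0,1],[0,0,0,0,0,0,1],[0,0,0,0,0,0,1],[0,0,0,0,0,0,0.67],[0,0.77,-0.75,0,0,0,0]]' >/dev/null
python3 -m handwheel '[[0,0.76,-0.74,0.26,0,0,0],[0,0,0,1,0,0,0],[0,0,0,1,0,0,0],[0,0,0,1,0,0,0],[0,0,0,1,0,0,0]]'
python3 -m handwheel '[[0,0,0,1,0,0,0],[0,0,0,1,0,0,0],[0,0,0,0.6,0,0,0],[0,0,0,0.4,0,0,0],[0,0,0,0,0,0,0]]'
python3 -m handwheel '[[-1,0,0,0,0,0,0],[-1,0,0,0,0,0,0],[-1,0,0,0,0,0,0],[-1,0,0,0,0,0,0],[-1,0,0,0,0,0,0]]'
```

```text
clock: 17.77
tool_pos: [0.5059, 0.0156, 0.2647]
orientation: [-180.0, -0.0, -174.1]
force: [0.2, 0.1, -0.0]
opening: 0.0441
gripper_force: 0.0
clock: 18.4
tool_pos: [0.5054, 0.0157, 0.1902]
orientation: [-180.0, -0.1, -174.1]
force: [-0.5, -0.1, 0.2]
opening: 0.0439
gripper_force: 0.0
clock: 19.02
tool_pos: [0.5055, 0.016, 0.1913]
orientation: [180.0, 0.1, -174.1]
force: [-1.9, 1.8, 5.3]
opening: 0.024
gripper_force: 30.0
```

```bash

python3 -m handwheel '[[-1,0,0,-0.5,0,0,0],[-1,0,0,-1,0,0,0],[-1,0,0,-1,0,0,0],[-1,0,0.5,-1,0,0,0],[-1,-0.07,1,-0.5,0,0,0]]' 
python3 -m handwheel '[[-1,-0.07,1,0,0,0,0],[-1,-0.07,1,0,0,0,0],[-1,-0.07,1,0,0,0,0],[-1,-0.07,1,0,0,0,0],[-1,-0.07,1,0,0,0,0]]' >/dev/null
python3 -m handwheel '[[-1,-0.07,1,0,0,0,0],[-1,-0.07,1,0,0,0,0],[-1,-0.07,1,0,0,0,0],[-1,-0.07,1,0,0,0,0],[-1,-0.07,1,0,0,0,0]]' >/dev/null
python3 -m handwheel '[[-1,-0.07,1,0,0,0,0],[-1,-0.07,1,0,0,0,0],[-1,-0.07,1,0,0,0,0],[-1,0,0,0,0,0,0],[-1,0,0,0,0,0,0]]'
```

```text
clock: 19.65
tool_pos: [0.5029, 0.053, 0.2925]
orientation: [180.0, 0.1, -174.2]
force: [0.5, -0.5, -2.0]
opening: 0.0238
gripper_force: 30.0
clock: 21.52
tool_pos: [0.492, 0.3791, 0.2903]
orientation: [-180.0, -0.0, -174.1]
force: [-0.7, -0.8, -2.6]
opening: 0.0239
gripper_force: 30.0
```

```bash

python3 -m handwheel '[[-1,0,0,1,0,0,0],[-1,0,0,1,0,0,0],[-1,0,0,1,0,0,0],[-1,0,0,0.6,0,0,0],[-1,0,0,0.3,0,0,0]]'
python3 -m handwheel '[[0,0,0,0,0,0,0],[0,0,0,0,0,0,0],[0,0,0,0,0,0,0],[0,0,0,0,0,0,0],[0,0,0,-1,0,0,0]]'
python3 -m handwheel '[[0,0,0,-1,0,0,0],[0,0,0,-1,0,0,0],[0,0,0,-1,0,0,0],[0,0,-1,-1,0,0,0],[0,0,-1,-1,0,0,0]]' >/dev/null
python3 -m handwheel '[[0,0,-1,-0.5,0,0,0],[0,0,-1,0,0,0,0],[0,0,-1,0,0,0,0],[0,0,-1,0,0,0,0],[0,0,-1,0,0,0,0]]' >/dev/null
python3 -m handwheel '[[0,0,-1,0,0,0,0],[0,0,-1,0,0,0,0],[0,0,-1,0,0,0,0],[0,0,-1,0,0,0,0],[0,0,-1,0,0,0,0]]' >/dev/null
python3 -m handwheel '[[0,0,-1,0,0,0,0],[0,0,-1,0,0,0,0],[0,0,-1,0,0,0,0],[0,0,-1,0,0,0,0],[0,0,0,0,0,0,0]]' 
python3 off.py
python3 - <<'E'
from h import *
s=snap('top');a=ortho(s,.4,.6,.2,.5,.02,1.)
for r in rects(a,(0,110,60),(14,255,255),300): print(r)
E
```

```text
clock: 22.15
tool_pos: [0.4923, 0.3785, 0.1926]
orientation: [-180.0, -0.0, -174.1]
force: [-0.1, -0.3, -2.1]
opening: 0.0236
gripper_force: 30.0
clock: 22.78
tool_pos: [0.4917, 0.3783, 0.2169]
orientation: [-179.9, -0.1, -174.1]
force: [-1.4, 0.9, 0.1]
opening: 0.0441
gripper_force: 0.0
clock: 25.28
tool_pos: [0.5331, -0.021, 0.3549]
orientation: [-180.0, -0.1, -174.2]
force: [-0.4, -0.0, -1.0]
opening: 0.0436
gripper_force: 0.0
25.27 [ 0.5331 -0.021   0.3549] [-1.7998e+02 -8.0000e-02 -1.7422e+02] [-0.4 -0.  -1. ] 0.0436 0.0
x 0.4355 y 0.1165 [ 9. 27.] axis yaw 90.0
x 0.4353 y 0.0778 [53.7 10.1] axis yaw 88.5
x 0.4424 y 0.0024 [257.9  22.8] axis yaw 85.2
x 0.4738 y -0.1370 [16.5 25. ] axis yaw 90.0
x 0.5070 y 0.1110 [38. 51.] axis yaw 0.0
x 0.5490 y 0.1109 [24.4 40.9] axis yaw 95.7
x 0.5540 y -0.0372 [23.6 72.9] axis yaw 162.0
```

```bash

python3 -m handwheel '[[-0.1,0,0,0,0,0,1],[-0.1,0,0,0,0,0,1],[-0.1,0,0,0,0,0,1],[-0.1,0,0,0,0,0,1],[-0.1,-0.5,-0.34,0.5,0,0,0]]' >/dev/null
python3 -m handwheel '[[-0.1,0,0,1,0,0,0],[-0.1,0,0,1,0,0,0],[-0.1,0,0,1,0,0,0],[-0.1,0,0,1,0,0,0],[-0.1,0,0,1,0,0,0]]'
python3 -m handwheel '[[-0.1,0,0,0.6,0,0,0],[-0.1,0,0,0.4,0,0,0],[-0.1,0,0,0.06,0,0,0],[-1,0,0,0,0,0,0],[-1,0,0,0,0,0,0]]'
python3 -m handwheel '[[-1,0,0,0,0,0,0],[-1,0,0,0,0,0,0],[-1,0,0,0,0,0,0],[-1,0,0,-0.5,0,0,0],[-1,0,0,-1,0,0,0]]'
```

```text
clock: 26.62
tool_pos: [0.5428, -0.0312, 0.2164]
orientation: [-180.0, -0.0, 162.1]
force: [-0.5, -0.6, 0.2]
opening: 0.0394
gripper_force: 0.0
clock: 27.25
tool_pos: [0.5429, -0.031, 0.1924]
orientation: [180.0, 0.0, 161.9]
force: [-0.4, -2.2, 1.4]
opening: 0.025
gripper_force: 1.3
clock: 27.88
tool_pos: [0.5421, -0.031, 0.2289]
orientation: [-179.9, -0.1, 161.9]
force: [0.1, 0.3, -2.7]
opening: 0.0237
gripper_force: 29.9
```

```bash
python3 - <<'E'
from h import *
s=snap('top');a=ortho(s,.4,.6,.22,.48,.02,1.)
h=cv2.cvtColor(a,cv2.COLOR_RGB2HSV)
m=~cv2.inRange(h,(95,80,30),(125,255,255))
n,l,st_,c=cv2.connectedComponentsWithStats(m)
for i in range(1,n):
    if st_[i][4]>150:print(st_[i],c[i],h[l==i].mean(0))
E
```

```text
[    0     0   260   199 28333] [159.65111354  93.79712703] [ 21.16059012  69.9922705  111.96767021]
[  84   62   35   66 1892] [101.10465116  94.62790698] [ 38.20137421 140.57663848 129.61363636]
```

Offcut a lies in the tray at about (0.505, 0.379), and b is gripped. Carrying b to the tray.

```bash

python3 -m handwheel '[[-1,0,0,-1,0,0,0],[-1,0,0,-1,0,0,0],[-1,0,0,-0.6,0,0,-1],[-1,0,0,0,0,0,-1],[-1,0,0,0,0,0,-1]]' 
python3 -m handwheel '[[-1,0,0,0,0,0,-1],[-1,0.05,0.98,0,0,0,0],[-1,0.05,0.98,0,0,0,0],[-1,0.05,0.98,0,0,0,0],[-1,0.05,0.98,0,0,0,0]]' >/dev/null
python3 -m handwheel '[[-1,0.05,0.98,0,0,0,0],[-1,0.05,0.98,0,0,0,0],[-1,0.05,0.98,0,0,0,0],[-1,0.05,0.98,0,0,0,0],[-1,0.05,0.98,0,0,0,0]]' >/dev/null
python3 -m handwheel '[[-1,0.05,0.98,0,0,0,0],[-1,0.05,0.98,0,0,0,0],[-1,0.05,0.98,0,0,0,0],[-1,0.05,0.98,0,0,0,0],[-1,0.05,0.98,0,0,0,0]]' >/dev/null
python3 -m handwheel '[[-1,0,0,0,0,0,0],[-1,0,0,1,0,0,0],[-1,0,0,1,0,0,0],[-1,0,0,1,0,0,0],[-1,0,0,0.7,0,0,0]]'
```

```text
clock: 28.55
tool_pos: [0.5425, -0.0309, 0.2946]
orientation: [180.0, 0.0, -179.9]
force: [-0.0, 0.2, -3.3]
opening: 0.0237
gripper_force: 29.9
clock: 31.05
tool_pos: [0.4898, 0.3082, 0.2005]
orientation: [-179.9, -0.1, -174.1]
force: [-0.8, -0.0, -3.2]
opening: 0.0236
gripper_force: 29.9
```

```bash

python3 -m handwheel '[[-1,0,0,0.3,0,0,0],[-1,0,0,0,0,0,0],[-0.1,0,0,0,0,0,0],[-0.1,0,0,0,0,0,0],[-0.1,0,0,0,0,0,0]]' >/dev/null
python3 -m handwheel '[[-0.1,0,0,0,0,0,0],[-0.1,0,0,-1,0,0,0],[-0.1,0,0,-1,0,0,0],[-0.1,0,0,-1,0,0,0],[0.4,0,0,-1,0,0,0]]'
python3 -m handwheel '[[0.4,0.15,-1,-1,0,0,0],[0.4,0.15,-1,-1,0,0,0],[0.4,0.15,-1,-1,0,0,0],[0.4,0.15,-1,0,0,0,0],[0.4,0.15,-1,0,0,0,0]]' >/dev/null
python3 - <<'E'
from h import *
s=snap('top');a=ortho(s,.4,.6,.22,.48,.02,1.)
h=cv2.cvtColor(a,cv2.COLOR_RGB2HSV)
m=~cv2.inRange(h,(95,80,30),(125,255,255))
n,l,st_,c=cv2.connectedComponentsWithStats(m)
for i in range(1,n):
    if st_[i][4]>150:print(st_[i],c[i])
E
python3 -m handwheel '[[0.4,0.15,-1,0,0,0,0],[0.4,0.15,-1,0,0,0,0],[0.4,0.15,-1,0,0,0,0],[0.4,0.15,-1,0,0,0,0],[0.4,0.15,-1,0,0,0,0]]' >/dev/null
python3 -m handwheel '[[0.4,0.15,-1,0,0,0,0],[0.4,0.15,-1,0,0,0,0],[0.4,0.15,-1,0,0,0,0],[0.4,0.15,-1,0,0,0,0],[0.4,0.15,-1,0,0,0,0]]' >/dev/null
python3 -m handwheel '[[0.4,0.15,-1,0,0,0,0],[0.4,0.15,-1,0,0,0,0],[0.4,0.15,-1,0,0,0,0],[0.4,0.15,-1,0,0,0,0],[0.4,0.15,-1,0,0,0,0]]' >/dev/null
python3 -m handwheel '[[0.4,0.15,-1,0,0,0,0],[0.4,0.15,-1,0,0,0,0],[0.4,0.15,-1,0,0,0,0],[0.4,0.15,-1,0,0,0,0],[0.4,0,0,0,0,0,0]]' 
cat > bl.py <<'E'
from h import *
st();s=snap('wrist')
x1,y1=.64,-.2
a=ortho(s,.38,x1,-.48,y1,.036,.5)
cv2.imwrite('pics/bl.png',a[:,:,::-1])
for r in rects(a,(105,140,60),(130,255,255),60):
    (j,i),wh,an=r; print('blue x %.4f y %.4f'%(x1-i*.0005,y1-j*.0005),np.round(np.array(wh)*.5,1))
E
python3 bl.py
```

```text
clock: 32.3
tool_pos: [0.4899, 0.3083, 0.2951]
orientation: [180.0, 0.0, -174.1]
force: [-0.1, 0.2, -0.5]
opening: 0.0446
gripper_force: 0.0
[    0     0   260   199 43316] [123.82357558  87.69581679]
clock: 35.48
tool_pos: [0.4616, -0.2991, 0.3678]
orientation: [180.0, -0.1, -174.2]
force: [0.3, 0.4, 0.0]
opening: 0.0612
gripper_force: 0.0
35.48 [ 0.4616 -0.2991  0.3678] [ 1.7995e+02 -1.3000e-01 -1.7421e+02] [0.3 0.4 0. ] 0.0612 0.0
blue x 0.4466 y -0.2765 [11.  23.2]
blue x 0.4467 y -0.4123 [11.2 23.7]
```

View pics/bl.png

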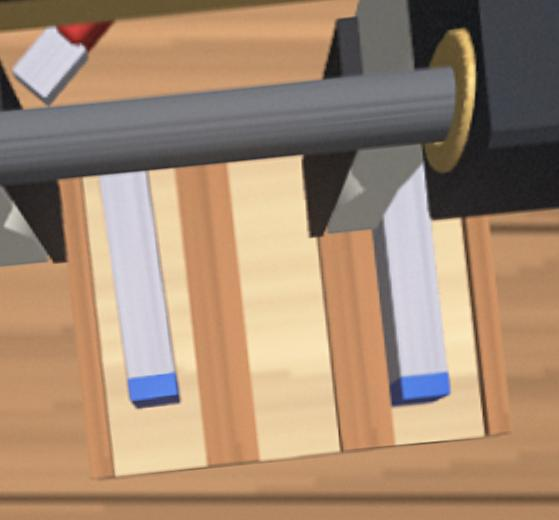

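The crop shows two true blanks in the board's outer lanes, with near blue ends at px (154,388) and (420,386); the middle lane is empty. Axes are about +8° and +5°. I take the nearer one first.

```bash

python3 -m handwheel '[[0.4,-1,0.5,0,0,0,-0.42],[0.4,-1,0.49,0.7,0,0,0],[0.4,-0.08,0,1,0,0,0],[0.4,0,0,1,0,0,0],[0.4,0,0,1,0,0,0]]' >/dev/null
python3 -m handwheel '[[0.4,0,0,1,0,0,0],[0.4,0,0,1,0,0,0],[0.4,0,0,0.6,0,0,0],[0.4,0,0,0.4,0,0,0],[0.4,0,0,0,0,0,0]]'
python3 -m handwheel '[[-1,0,0,0,0,0,0],[-1,0,0,0,0,0,0],[-1,0,0,0,0,0,0],[-1,0,0,0,0,0,0],[-1,0,0,0,0,0,0]]'
python3 -m handwheel '[[-1,0,0,0,0,0,0],[-1,0,0,0,0,0,0],[-1,0,0,-0.3,0,0,0],[-1,0,0,-1,0,0,0],[-1,0,0,-1,0,0,0]]'
python3 -m handwheel '[[-1,0,0,-1,0,0,0],[-1,0,0,-0.7,0,0,0],[-1,0,0,0,0,0,0]]'
python3 bl.py; python3 - <<'E'
from h import *
s=snap('side','sd1.png')
E
```

```text
clock: 36.78
tool_pos: [0.5109, -0.2662, 0.2011]
orientation: [180.0, -0.1, -171.5]
force: [0.0, 1.0, 0.8]
opening: 0.061
gripper_force: 0.0
clock: 37.4
tool_pos: [0.5108, -0.2667, 0.2019]
orientation: [-180.0, 0.0, -171.6]
force: [-0.7, 0.4, 2.3]
opening: 0.0241
gripper_force: 30.0
clock: 38.02
tool_pos: [0.5102, -0.2663, 0.2589]
orientation: [179.9, -0.1, -171.6]
force: [0.4, 0.2, -6.2]
opening: 0.0238
gripper_force: 30.0
clock: 38.4
tool_pos: [0.5109, -0.2665, 0.3025]
orientation: [-180.0, 0.1, -171.6]
force: [1.1, 0.3, -5.9]
opening: 0.0241
gripper_force: 30.0
38.4 [ 0.5109 -0.2665  0.3025] [-1.7999e+02  1.0000e-01 -1.7156e+02] [ 1.1  0.3 -5.9] 0.0241 30.0
blue x 0.4466 y -0.4083 [10.7 31.5]
blue x 0.4540 y -0.2751 [19.  39.9]
blue x 0.5744 y -0.4058 [7.5 8.3]
```

```bash

python3 -m handwheel '[[-1,0,0,0,0,0,0.88],[-1,0,0,0,0,0,0.88],[-1,-0.05,0.93,0,0,0,0],[-1,-0.05,0.93,0,0,0,0],[-1,-0.05,0.93,0,0,0,0]]' >/dev/null
python3 -m handwheel '[[-1,-0.05,0.93,0,0,0,0],[-1,-0.05,0.93,0,0,0,0],[-1,-0.05,0.93,0,0,0,0],[-1,-0.05,0.93,0,0,0,0],[-1,-0.05,0.93,0,0,0,0]]' >/dev/null
python3 -m handwheel '[[-1,-0.05,0.93,0,0,0,0],[-1,-0.05,0.93,0,0,0,0],[-1,0,0,0,0,0,0],[-1,0,0,0,0,0,0]]'
python3 - <<'E'
from h import *
o=st();s=snap('wrist','hold.png')
z=o['tool_pos'][2]-.1655
x1,y1=.6,.05;a=ortho(s,.4,x1,-.12,y1,z,.5)
for r in rects(a,(105,140,60),(130,255,255),60):
    b=cv2.boxPoints(r);print(np.round(np.c_[x1-b[:,1]*.0005,y1-b[:,0]*.0005],4).tolist())
a=ortho(s,.4,.66,-.17,.15,.032,.5);cv2.imwrite('pics/holdo.png',a[:,:,::-1])
E
```

```text
clock: 40.25
tool_pos: [0.5315, -0.0349, 0.3007]
orientation: [-180.0, -0.1, 177.9]
force: [0.1, -0.7, -4.7]
opening: 0.0237
gripper_force: 30.0
40.25 [ 0.5315 -0.0349  0.3007] [-1.7997e+02 -1.1000e-01  1.7790e+02] [ 0.1 -0.7 -4.7] 0.0237 30.0
[[0.46070000529289246, -0.020600000396370888], [0.4722000062465668, -0.0210999995470047], [0.47119998931884766, -0.04490000009536743], [0.45980000495910645, -0.04439999908208847]]
```

View pics/holdo.png

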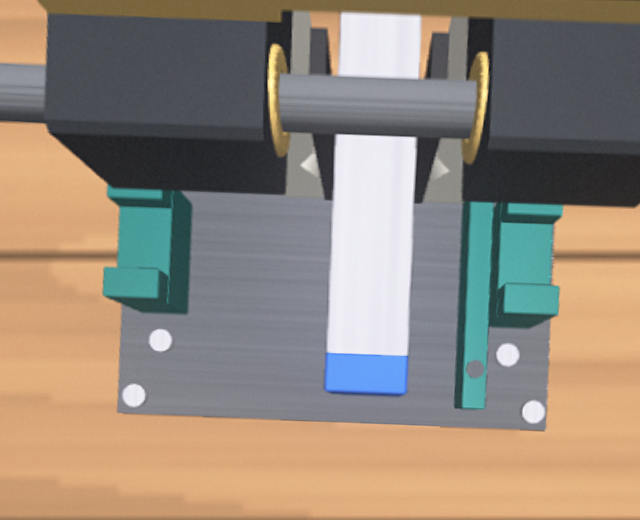

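The blank is held centrally over the plate, with the near end at px (366,373) and about 8 mm short of the stop. Its finger clears the fence edge at px (460,300). Lower it and nudge to the stop.

```bash

python3 -m handwheel '[[-1,0,0,1,0,0,0],[-1,0,0,1,0,0,0],[-1,0,0,1,0,0,0],[-1,0,0,0.6,0,0,0],[-1,0,0,0.36,0,0,0]]' |sed -n '2p;4p'
python3 -m handwheel '[[-1,-0.16,0,0,0,0,0],[-1,0,0,0,0,0,0]]' |sed -n '2p;4p'
python3 -m handwheel '[[-1,-0.06,0,0,0,0,0],[-1,0,0,0,0,0,0]]' |sed -n '2p;4p'
python3 -m handwheel '[[-1,-0.06,0,0,0,0,0],[-1,0,0,0,0,0,0]]' |sed -n '2p;4p'
```

```text
tool_pos: [0.5319, -0.0351, 0.202]
force: [-0.6, 0.1, -4.7]
tool_pos: [0.5368, -0.0347, 0.2034]
force: [-0.3, 0.6, -5.3]
tool_pos: [0.5376, -0.0348, 0.2031]
force: [0.5, 0.1, -5.0]
tool_pos: [0.5385, -0.035, 0.2025]
force: [-1.1, -0.3, -6.2]
```

```bash

python3 -m handwheel '[[-1,-0.06,0,0,0,0,0],[-1,0,0,0,0,0,0]]' |sed -n '2p;4p'
python3 -m handwheel '[[-1,-0.06,0,0,0,0,0],[-1,0,0,0,0,0,0]]' |sed -n '2p;4p'
python3 -m handwheel '[[-1,-0.04,0,0,0,0,0],[-1,0,0,0,0,0,0]]' |sed -n '2p;4p'
```

```text
tool_pos: [0.539, -0.0352, 0.2021]
force: [-5.7, 1.3, -2.9]
tool_pos: [0.5394, -0.0353, 0.2018]
force: [-10.6, 3.5, -0.0]
tool_pos: [0.5398, -0.0354, 0.2016]
force: [-13.3, 3.8, 1.6]
```

Contact is clear at about 13 N. Set it down, release, re-orient, and push it sideways to the fence with both open fingers' flanks.

```bash

python3 -m handwheel '[[-1,0,0,0.08,0,0,0],[-1,0,0,0,0,0,0],[-0.3,0,0,0,0,0,0],[-0.3,0,0,0,0,0,0],[-0.3,0,0,0,0,0,0]]' 
python3 -m handwheel '[[-0.3,0,0,-0.5,0,0,0],[-0.3,0,0,-1,0,0,0],[-0.3,0,0,-1,0,0,0],[1,0.2,0.75,0,0,0,0],[1,0,0.75,0,0,0,-1]]' >/dev/null
python3 -m handwheel '[[1,0,0,0,0,0,-1],[1,0,0,0,0,0,-1],[1,0,0,0,0,0,-1],[1,0,0,0,0,0,-1],[1,0,0,0,0,0,-1]]' >/dev/null
python3 -m handwheel '[[1,0,0,0,0,0,-1],[1,0,0,0,0,0,-1],[1,0,0,0,0,0,-1],[1,0,0,0,0,0,-1],[1,0,0,0,0,0,-1]]' >/dev/null
python3 -m handwheel '[[1,0,0,0,0,0,-1],[1,0,0,0,0,0,-1],[1,0,0,0,0,0,-1],[1,0,0,0,0,0,-1],[1,0,0,0,0,0,0]]'
python3 - <<'E'
from h import *
s=snap('wrist')
x1,y1=.66,.15;a=ortho(s,.42,x1,-.15,y1,.034,.5);cv2.imwrite('pics/p1.png',a[:,:,::-1])
for r in rects(a,(105,140,60),(130,255,255),60):
    b=cv2.boxPoints(r);print(np.round(np.c_[x1-b[:,1]*.0005,y1-b[:,0]*.0005],4).tolist())
E
```

```text
clock: 43.05
tool_pos: [0.5436, -0.035, 0.2011]
orientation: [180.0, 0.1, 177.9]
force: [0.6, 0.0, 0.1]
opening: 0.0306
gripper_force: 0.0
clock: 45.55
tool_pos: [0.5395, 0.0026, 0.264]
orientation: [-179.9, 0.0, -92.2]
force: [-0.8, -0.0, 0.0]
opening: 0.0879
gripper_force: 0.0
[[0.4790000021457672, -0.02199999988079071], [0.4790000021457672, -0.04800000041723251], [0.46799999475479126, -0.04800000041723251], [0.46799999475479126, -0.02199999988079071]]
[[0.597000002861023, -0.025699999183416367], [0.6087999939918518, -0.026599999517202377], [0.6068000197410583, -0.05339999869465828], [0.5949000120162964, -0.05249999836087227]]
```

View pics/p1.png

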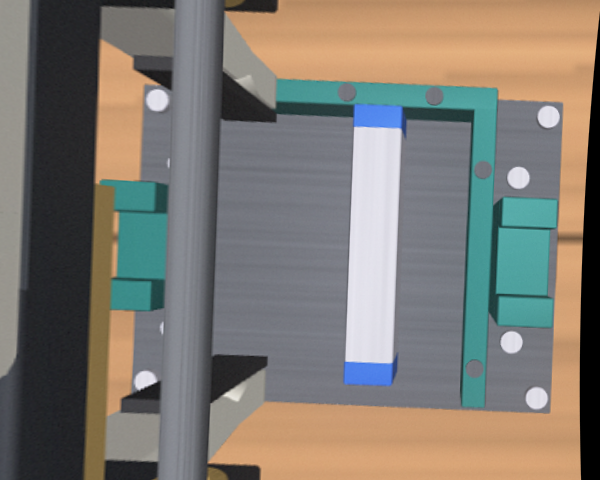

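The blank sits flush on the stop at px (378,104) and square, with clear room to the fence at px (475,200). Push in -y now.

```bash

python3 -m handwheel '[[1,0,0.12,1,0,0,0],[1,0,0,1,0,0,0],[1,0,0,0.6,0,0,0],[1,0,0,0.28,0,0,0],[1,0,0,0,0,0,0]]' |sed -n '2p;4p'
python3 -m handwheel '[[1,0.3,0,0,0,0,0],[1,0.3,0,0,0,0,0],[1,0.3,0,0,0,0,0],[1,0.3,0,0,0,0,0],[1,0.3,0,0,0,0,0]]' |sed -n '2p;4p'
python3 -m handwheel '[[1,0.25,0,0,0,0,0],[1,0,0,0,0,0,0]]' |sed -n '2p;4p'
python3 -m handwheel '[[1,0.08,0,0,0,0,0],[1,0,0,0,0,0,0]]' |sed -n '2p;4p'
python3 -m handwheel '[[1,0.08,0,0,0,0,0],[1,0,0,0,0,0,0]]' |sed -n '2p;4p'
```

```text
tool_pos: [0.5364, 0.0027, 0.1911]
force: [1.0, 0.2, 0.5]
tool_pos: [0.535, -0.0347, 0.1918]
force: [-2.0, 7.4, 3.7]
tool_pos: [0.5348, -0.0415, 0.1917]
force: [0.1, 0.7, 1.1]
tool_pos: [0.5348, -0.0428, 0.1917]
force: [-2.2, 5.3, 3.9]
tool_pos: [0.5347, -0.0446, 0.1917]
force: [-2.7, 6.4, 4.2]
```

```bash

python3 -m handwheel '[[1,0.08,0,0,0,0,0],[1,0,0,0,0,0,0]]' |sed -n '2p;4p'
python3 -m handwheel '[[1,0.08,0,0,0,0,0],[1,0,0,0,0,0,0]]' |sed -n '2p;4p'
python3 -m handwheel '[[1,0.06,0,0,0,0,0],[1,0,0,0,0,0,0]]' |sed -n '2p;4p'
python3 -m handwheel '[[1,0.05,0,0,0,0,0],[1,0,0,0,0,0,0]]' |sed -n '2p;4p'
```

```text
tool_pos: [0.5346, -0.0465, 0.1916]
force: [-1.0, 7.0, 4.1]
tool_pos: [0.5346, -0.0482, 0.1916]
force: [-2.7, 9.9, 5.0]
tool_pos: [0.5345, -0.0487, 0.1917]
force: [-4.1, 19.2, 6.5]
tool_pos: [0.5345, -0.049, 0.1917]
force: [-5.5, 27.4, 8.5]
```

Fence contact at about 27 N, where predicted. Back off, lift and measure.

```bash

python3 -m handwheel '[[1,-0.6,0,0,0,0,0],[1,-1,0,0,0,0,0],[1,-1,0,-1,0,0,0],[1,-0.5,0,-1,0,0,0],[1,0,0,-1,0,0,0]]' >/dev/null
python3 -m handwheel '[[1,0,0,-1,0,0,0],[1,0,0,-1,0,0,0],[1,0,0,0,0,0,0]]'
python3 - <<'E'
from h import *
st();s=snap('wrist')
x1,y1=.66,.15;a=ortho(s,.42,x1,-.15,y1,.034,.5);cv2.imwrite('pics/p2.png',a[:,:,::-1])
for r in rects(a,(105,140,60),(130,255,255),60):
    b=cv2.boxPoints(r);print(np.round(np.c_[x1-b[:,1]*.0005,y1-b[:,0]*.0005],4).tolist())
h=cv2.cvtColor(a,cv2.COLOR_RGB2HSV);m=cv2.inRange(h,(0,0,170),(179,45,255))
for c in cv2.findContours(m,0,2)[0]:
    if cv2.contourArea(c)>2500:
        r=cv2.minAreaRect(c);(j,i),wh,an=r;print('grey',x1-i*.0005,y1-j*.0005,wh,an)
E
```

```text
clock: 49.6
tool_pos: [0.5376, 0.0256, 0.3182]
orientation: [-179.8, 0.0, -92.1]
force: [-0.3, -0.5, -0.5]
opening: 0.0877
gripper_force: 0.0
49.6 [0.5376 0.0256 0.3182] [-1.798e+02  4.000e-02 -9.211e+01] [-0.3 -0.5 -0.5] 0.0877 0.0
[[0.4661000072956085, -0.056699998676776886], [0.4771000146865845, -0.05700000002980232], [0.476500004529953, -0.0812000036239624], [0.46549999713897705, -0.08089999854564667]]
[[0.5960000157356262, -0.06159999966621399], [0.6067000031471252, -0.062199998646974564], [0.6054999828338623, -0.08669999986886978], [0.5947999954223633, -0.08609999716281891]]
grey 0.5360325469970704 -0.07175141906738283 (47.390010833740234, 234.12664794921875) 2.4895529747009277
```

View pics/p2.png

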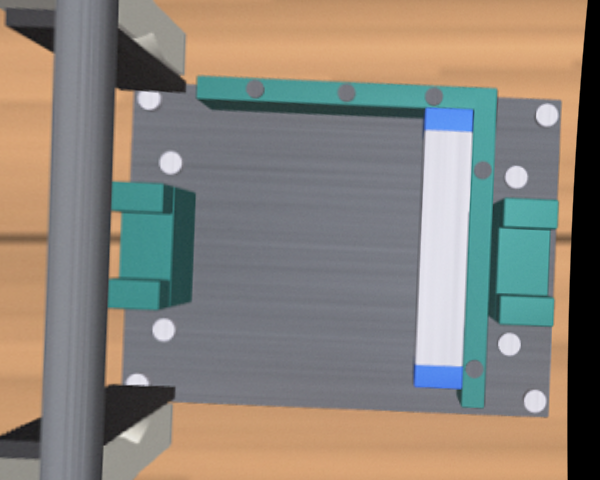

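Blank 1 is tight in the corner: blue ends at px (448,119) and (438,376), no gap to stop or fence. Next, blank 2.

```bash

python3 -m handwheel '[[0.4,0,0,-0.5,0,0,1],[0.4,0,0,-0.5,0,0,1],[0.4,0,0,-0.5,0,0,1],[0.4,0,0,0,0,0,1],[0.4,0,0,0,0,0,1]]' >/dev/null
python3 -m handwheel '[[0.4,0,0,0,0,0,1],[0.4,0,0,0,0,0,1],[0.4,0,0,0,0,0,1],[0.4,0,0,0,0,0,1],[0.4,0,0,0,0,0,1]]' >/dev/null
python3 -m handwheel '[[0.4,0,0,0,0,0,1],[0.4,0,0,0,0,0,1],[0.4,0,0,0,0,0,1],[0.4,0,0,0,0,0,0.83],[0.4,0.27,-1,0,0,0,0]]' >/dev/null
python3 -m handwheel '[[0.4,0.27,-1,0,0,0,0],[0.4,0.27,-1,0,0,0,0],[0.4,0.27,-1,0,0,0,0],[0.4,0.27,-1,0,0,0,0],[0.4,0.27,-1,0,0,0,0]]' >/dev/null
python3 -m handwheel '[[0.4,0.27,-1,0,0,0,0],[0.4,0.27,-1,0,0,0,0],[0.4,0.27,-1,0,0,0,0],[0.4,0.27,-1,0,0,0,0],[0.4,0.27,-1,0,0,0,0]]' >/dev/null
python3 -m handwheel '[[0.4,0.27,-1,0,0,0,0],[0.4,0.27,-1,0,0,0,0],[0.4,0.27,-1,0,0,0,0],[0.4,0.27,-0.7,0,0,0,0],[0.4,0,0,0,0,0,0]]' 
python3 bl.py; python3 - <<'E'
from h import *
s=snap('top');x1,y1=.62,-.3;a=ortho(s,.4,x1,-.48,y1,.036,.5)
for r in rects(a,(105,140,60),(130,255,255),60):
    (j,i),wh,an=r; print('top blue x %.4f y %.4f'%(x1-i*.0005,y1-j*.0005),np.round(np.array(wh)*.5,1))
E
```

```text
clock: 53.4
tool_pos: [0.467, -0.35, 0.3527]
orientation: [180.0, -0.1, -175.2]
force: [0.2, -0.0, 0.6]
opening: 0.0612
gripper_force: 0.0
53.4 [ 0.467  -0.35    0.3527] [ 1.7996e+02 -9.0000e-02 -1.7520e+02] [ 0.2 -0.   0.6] 0.0612 0.0
blue x 0.4471 y -0.4125 [11.  23.8]
top blue x 0.4470 y -0.4103 [ 8.3 23.6]
```

View pics/bl.png

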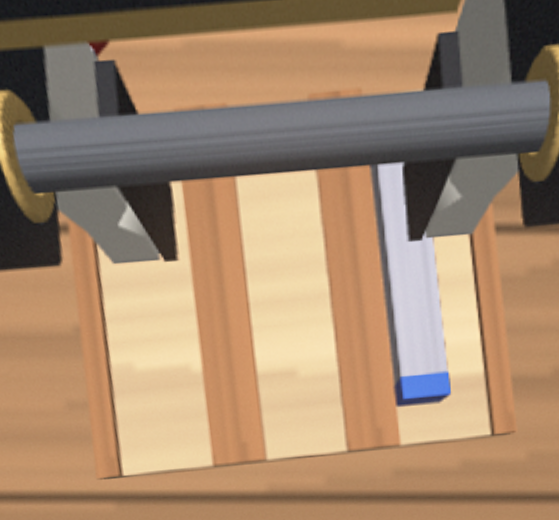

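Blank 2 is undisturbed in the right lane, with its near blue end at px (424,388). Grip it.

```bash

python3 -m handwheel '[[0.4,-0.77,-0.8,0,0,0,-0.12],[0.4,-0.76,-0.8,0,0,0,0],[0.4,0,-0.79,1,0,0,0],[0.4,0,0,1,0,0,0],[0.4,0,0,1,0,0,0]]' >/dev/null
python3 -m handwheel '[[0.4,0,0,1,0,0,0],[0.4,0,0,1,0,0,0],[0.4,0,0,0.65,0,0,0],[0.4,0,0,0.4,0,0,0],[0.4,0,0,0,0,0,0]]'
python3 -m handwheel '[[-1,0,0,0,0,0,0],[-1,0,0,0,0,0,0],[-1,0,0,0,0,0,0],[-1,0,0,0,0,0,0],[-1,0,0,0,0,0,0]]'
python3 -m handwheel '[[-1,0,0,0,0,0,0],[-1,0,0,0,0,0,0],[-1,0,0,-0.3,0,0,0],[-1,0,0,-1,0,0,0],[-1,0,0,-1,0,0,0]]'
python3 -m handwheel '[[-1,0,0,-1,0,0,0],[-1,0,0,-0.7,0,0,0],[-1,0,0,0,0,0,0]]'
python3 - <<'E'
from h import *
o=st();s=snap('wrist')
z=o['tool_pos'][2]-.1655
x1,y1=.6,-.3;a=ortho(s,.38,x1,-.5,y1,z,.5)
for r in rects(a,(105,140,60),(130,255,255),60):
    b=cv2.boxPoints(r);print(np.round(np.c_[x1-b[:,1]*.0005,y1-b[:,0]*.0005],4).tolist())
E
```

```text
clock: 54.75
tool_pos: [0.5114, -0.4049, 0.2021]
orientation: [180.0, -0.0, -174.4]
force: [-0.4, -0.4, 0.2]
opening: 0.0615
gripper_force: 0.0
clock: 55.38
tool_pos: [0.5114, -0.4052, 0.2026]
orientation: [-180.0, 0.0, -174.4]
force: [-0.2, -0.7, 1.8]
opening: 0.0235
gripper_force: 30.0
clock: 56.0
tool_pos: [0.5107, -0.4048, 0.2593]
orientation: [179.9, -0.1, -174.4]
force: [-0.8, 0.4, -7.0]
opening: 0.0233
gripper_force: 30.0
clock: 56.38
tool_pos: [0.5115, -0.4052, 0.3034]
orientation: [-180.0, 0.1, -174.4]
force: [0.3, 0.6, -7.4]
opening: 0.0235
gripper_force: 30.0
56.38 [ 0.5115 -0.4052  0.3034] [-1.7996e+02  1.0000e-01 -1.7438e+02] [ 0.3  0.6 -7.4] 0.0235 30.0
[[0.45179998874664307, -0.4004000127315521], [0.45419999957084656, -0.4235999882221222], [0.4431000053882599, -0.424699991941452], [0.4406999945640564, -0.4016000032424927]]
```

```bash

python3 -m handwheel '[[-1,0,0,0,0,0,0.64],[-1,0,0,0,0,0,0.64],[-1,-0.25,1,0,0,0,0],[-1,0,1,0,0,0,0],[-1,0,1,0,0,0,0]]' >/dev/null
python3 -m handwheel '[[-1,0,1,0,0,0,0],[-1,0,1,0,0,0,0],[-1,0,1,0,0,0,0],[-1,0,1,0,0,0,0],[-1,0,1,0,0,0,0]]' >/dev/null
python3 -m handwheel '[[-1,0,1,0,0,0,0],[-1,0,1,0,0,0,0],[-1,0,1,0,0,0,0],[-1,0,1,0,0,0,0],[-1,0,1,0,0,0,0]]' >/dev/null
python3 -m handwheel '[[-1,0,1,0,0,0,0],[-1,0,1,0,0,0,0],[-1,0,1,0,0,0,0],[-1,0,0,0,0,0,0],[-1,0,0,0,0,0,0]]'
python3 - <<'E'
from h import *
o=st();s=snap('wrist','hold2.png')
z=o['tool_pos'][2]-.1655
x1,y1=.6,.1;a=ortho(s,.4,x1,-.12,y1,z,.5)
for r in rects(a,(105,140,60),(130,255,255),60):
    b=cv2.boxPoints(r);print(np.round(np.c_[x1-b[:,1]*.0005,y1-b[:,0]*.0005],4).tolist())
E
```

```text
clock: 58.92
tool_pos: [0.5315, -0.0058, 0.3015]
orientation: [-180.0, -0.1, 178.0]
force: [-0.4, -0.2, -7.1]
opening: 0.0236
gripper_force: 30.0
58.92 [ 0.5315 -0.0058  0.3015] [-1.7997e+02 -1.0000e-01  1.7795e+02] [-0.4 -0.2 -7.1] 0.0236 30.0
[[0.4684999883174896, -0.03500000014901161], [0.4684999883174896, -0.04899999871850014], [0.4620000123977661, -0.04899999871850014], [0.4620000123977661, -0.03500000014901161]]
[[0.4611000120639801, 0.007600000128149986], [0.4724999964237213, 0.007199999876320362], [0.4717000126838684, -0.016699999570846558], [0.4602999985218048, -0.016300000250339508]]
```

```bash

python3 -m handwheel '[[-1,0,0,1,0,0,0],[-1,0,0,1,0,0,0],[-1,0,0,1,0,0,0],[-1,0,0,0.6,0,0,0],[-1,0,0,0.36,0,0,0]]' |sed -n '2p;4,5p'
python3 -m handwheel '[[-1,-0.22,0,0,0,0,0],[-1,0,0,0,0,0,0]]' |sed -n '2p;4p'
python3 -m handwheel '[[-1,-0.06,0,0,0,0,0],[-1,0,0,0,0,0,0]]' |sed -n '2p;4p'
python3 -m handwheel '[[-1,-0.06,0,0,0,0,0],[-1,0,0,0,0,0,0]]' |sed -n '2p;4p'
python3 -m handwheel '[[-1,-0.05,0,0,0,0,0],[-1,0,0,0,0,0,0]]' |sed -n '2p;4p'
```

```text
tool_pos: [0.532, -0.006, 0.2027]
force: [0.8, -0.3, -5.6]
opening: 0.0235
tool_pos: [0.5385, -0.0057, 0.2042]
force: [0.8, 0.2, -6.6]
tool_pos: [0.539, -0.0058, 0.2038]
force: [-1.1, 0.3, -6.7]
tool_pos: [0.5395, -0.0061, 0.2031]
force: [-4.6, 2.4, -6.0]
tool_pos: [0.5399, -0.0062, 0.2028]
force: [-9.2, 2.9, -2.2]
```

```bash

python3 -m handwheel '[[-1,-0.03,0,0.08,0,0,0],[-1,0,0,0.03,0,0,0],[-0.2,0,0,0,0,0,0],[-0.2,0,0,0,0,0,0],[-0.2,0,0,0,0,0,0]]' 
python3 -m handwheel '[[-0.2,0,0,-0.5,0,0,0],[-0.2,0,0,-1,0,0,0],[-0.2,0,0,-1,0,0,0],[1,0.2,0.65,0,0,0,0],[1,0,0.6,0,0,0,-1]]' >/dev/null
python3 -m handwheel '[[1,0,0,0,0,0,-1],[1,0,0,0,0,0,-1],[1,0,0,0,0,0,-1],[1,0,0,0,0,0,-1],[1,0,0,0,0,0,-1]]' >/dev/null
python3 -m handwheel '[[1,0,0,0,0,0,-1],[1,0,0,0,0,0,-1],[1,0,0,0,0,0,-1],[1,0,0,0,0,0,-1],[1,0,0,0,0,0,-1]]' >/dev/null
python3 -m handwheel '[[1,0,0,0,0,0,-1],[1,0,0,0,0,0,-1],[1,0,0,0,0,0,-1],[1,0,0,0,0,0,-1],[1,0,0,0,0,0,0]]'
cat > two.py <<'E'
from h import *
import sys
s=snap('wrist')
x1,y1=.66,.15;a=ortho(s,.42,x1,-.15,y1,.034,.5);cv2.imwrite('pics/'+sys.argv[1],a[:,:,::-1])
for r in rects(a,(105,140,60),(130,255,255),60):
    b=cv2.boxPoints(r);print('blue',np.round(np.c_[x1-b[:,1]*.0005,y1-b[:,0]*.0005],3).tolist())
h=cv2.cvtColor(a,cv2.COLOR_RGB2HSV);m=cv2.inRange(h,(0,0,170),(179,45,255))
for c in cv2.findContours(m,0,2)[0]:
    if cv2.contourArea(c)>2500:
        r=cv2.minAreaRect(c);(j,i),wh,an=r;print('grey',x1-i*.0005,y1-j*.0005,wh,an)
E
python3 two.py p3.png
```

```text
clock: 61.22
tool_pos: [0.5432, -0.0058, 0.2012]
orientation: [180.0, 0.1, 178.0]
force: [-0.5, -0.0, 0.0]
opening: 0.0349
gripper_force: 0.0
clock: 63.72
tool_pos: [0.5384, 0.0258, 0.2631]
orientation: [180.0, -0.0, -92.1]
force: [0.6, -0.2, -0.5]
opening: 0.0874
gripper_force: 0.0
blue [[0.46700000762939453, -0.0560000017285347], [0.4779999852180481, -0.05700000002980232], [0.47699999809265137, -0.08100000023841858], [0.4659999907016754, -0.08100000023841858]]
blue [[0.48100000619888306, 0.007000000216066837], [0.48100000619888306, -0.019999999552965164], [0.4690000116825104, -0.019999999552965164], [0.4690000116825104, 0.007000000216066837]]
blue [[0.5960000157356262, -0.06199999898672104], [0.6069999933242798, -0.06199999898672104], [0.6060000061988831, -0.08699999749660492], [0.5950000286102295, -0.0860000029206276]]
blue [[0.597000002861023, 0.003000000026077032], [0.609000027179718, 0.003000000026077032], [0.6079999804496765, -0.023000000044703484], [0.5960000157356262, -0.023000000044703484]]
grey 0.5362482376098633 -0.071701171875 (47.393192291259766, 234.56292724609375) 2.2347989082336426
grey 0.5389151916503907 -0.007090759277343761 (48.02338409423828, 234.76109313964844) 1.7098139524459839
```

```bash

python3 -m handwheel '[[1,0,0.08,1,0,0,0],[1,0,0,1,0,0,0],[1,0,0,0.6,0,0,0],[1,0,0,0.25,0,0,0],[1,0,0,0,0,0,0]]' |sed -n '2p;4p'
python3 -m handwheel '[[1,0.35,0,0,0,0,0],[1,0.35,0,0,0,0,0],[1,0.35,0,0,0,0,0],[1,0.35,0,0,0,0,0],[1,0.35,0,0,0,0,0]]' |sed -n '2p;4p'
python3 -m handwheel '[[1,0.08,0,0,0,0,0],[1,0,0,0,0,0,0]]' |sed -n '2p;4p'
python3 -m handwheel '[[1,0.08,0,0,0,0,0],[1,0,0,0,0,0,0]]' |sed -n '2p;4p'
python3 -m handwheel '[[1,0.06,0,0,0,0,0],[1,0,0,0,0,0,0]]' |sed -n '2p;4p'
```

```text
tool_pos: [0.5367, 0.0256, 0.1919]
force: [0.1, -0.1, -0.4]
tool_pos: [0.5353, -0.0184, 0.1927]
force: [-1.1, 7.0, 3.1]
tool_pos: [0.5352, -0.0205, 0.1926]
force: [0.0, 2.8, 3.0]
tool_pos: [0.5352, -0.022, 0.1926]
force: [-0.5, 7.1, 4.6]
tool_pos: [0.5351, -0.0233, 0.1926]
force: [-2.2, 8.6, 5.4]
```

```bash

python3 -m handwheel '[[1,0.06,0,0,0,0,0],[1,0,0,0,0,0,0]]' |sed -n '2p;4p'
python3 -m handwheel '[[1,0.05,0,0,0,0,0],[1,0,0,0,0,0,0]]' |sed -n '2p;4p'
python3 -m handwheel '[[1,0.03,0,0,0,0,0],[1,0,0,0,0,0,0]]' |sed -n '2p;4p'
```

```text
tool_pos: [0.5351, -0.0243, 0.1926]
force: [-2.9, 13.0, 6.5]
tool_pos: [0.5351, -0.0247, 0.1926]
force: [-4.4, 19.8, 7.0]
tool_pos: [0.5351, -0.0249, 0.1926]
force: [-4.6, 24.6, 8.1]
```

Tight at about 25 N. Back off, lift and check.

```bash

python3 -m handwheel '[[1,-0.6,0,0,0,0,0],[1,-0.6,0,0,0,0,0],[1,0,0,-1,0,0,0],[1,0,0,-1,0,0,0],[1,0,0,-1,0,0,0]]' >/dev/null
python3 -m handwheel '[[1,-1,0,-1,0,0,0],[1,-1,0,-1,0,0,0],[1,0,0,0,0,0,0]]'
python3 two.py p4.png
python3 - <<'E'
from h import *
s=snap('top');a=ortho(s,.6,.8,-.2,.2,.045,1.)
for r in rects(a,(22,120,120),(34,255,255),300): print('bar x %.4f y %.4f'%(.8-r[0][1]/1000,.2-r[0][0]/1000),r[1:])
E
```

```text
clock: 67.53
tool_pos: [0.5381, 0.0541, 0.3188]
orientation: [-179.8, 0.1, -91.9]
force: [-0.2, 0.0, -0.9]
opening: 0.0881
gripper_force: 0.0
blue [[0.46799999475479126, -0.03200000151991844], [0.4790000021457672, -0.032999999821186066], [0.47600001096725464, -0.08100000023841858], [0.4650000035762787, -0.08100000023841858]]
blue [[0.597000002861023, -0.03799999877810478], [0.6069999933242798, -0.03799999877810478], [0.6050000190734863, -0.0860000029206276], [0.5950000286102295, -0.0860000029206276]]
grey 0.5365057373046875 -0.05985476684570312 (95.51290130615234, 234.23497009277344) 2.2647545337677
bar x 0.7077 y -0.0581 ((157.36346435546875, 33.3876953125), 2.385944128036499)
```

View pics/p4.png

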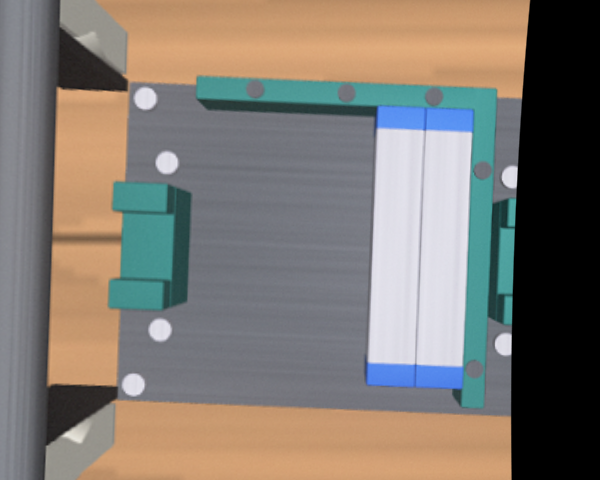

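Both blanks are flush and tight: blue ends at px (425,118) and (414,375), with no gaps. Now fetch the bar from the chocks.

```bash

python3 -m handwheel '[[1,0.3,-0.9,0,0,0,0],[1,0.3,-0.9,0,0,0,0],[1,0.3,-0.9,0,0,0,0],[1,0.3,-0.9,0,0,0,0],[1,0.3,-0.9,0,0,0,0]]' >/dev/null
python3 -m handwheel '[[1,0.3,-0.9,0,0,0,0],[1,0.3,-0.9,0,0,0,0],[1,0.2,-0.75,0,0,0,0],[1,0,0,0,0,0,0],[1,0,0,0,0,0,0]]'
python3 - <<'E'
from h import *
s=snap('wrist');a=ortho(s,.6,.8,-.2,.1,.045,1.)
for r in rects(a,(22,120,120),(34,255,255),300): print('bar x %.4f y %.4f'%(.8-r[0][1]/1000,.1-r[0][0]/1000),r[1:],'right end',.1-(r[0][0]+max(r[1])/2)/1000)
E
python3 -m handwheel '[[1,0,0,1,0,0,0],[1,0,0,1,0,0,0],[1,0,0,1,0,0,0],[1,0,0,1,0,0,0],[1,0,0,0,0,0,0]]'
```

```text
clock: 68.88
tool_pos: [0.7109, -0.0115, 0.3157]
orientation: [179.9, -0.0, -92.1]
force: [-0.2, 0.2, -0.7]
opening: 0.0878
gripper_force: 0.0
bar x 0.7089 y -0.1025 ((28.486886978149414, 23.2835636138916), 3.012787342071533) right end -0.11671167469024657
bar x 0.7140 y 0.0278 ((44.39284133911133, 24.54203224182129), 2.4895529747009277) right end 0.005629049301147465
clock: 69.55
tool_pos: [0.7102, -0.011, 0.215]
orientation: [179.8, -0.0, -92.0]
force: [1.1, 0.0, 1.1]
opening: 0.0878
gripper_force: 0.0
```

```bash

python3 -m handwheel '[[1,0,-0.08,0.4,0,0,0],[1,0,0,0.3,0,0,0],[1,0,0,0,0,0,0],[-1,0,0,0,0,0,0],[-1,0,0,0,0,0,0]]'|sed -n '2p;4,6p'
python3 -m handwheel '[[-1,0,0,0,0,0,0],[-1,0,0,0,0,0,0],[-1,0,0,0,0,0,0],[-1,0,0,0,0,0,0],[-1,0,0,0,0,0,0]]' >/dev/null
python3 -m handwheel '[[-1,0,0,0,0,0,0],[-1,0,0,0,0,0,0],[-1,0,0,0,0,0,0],[-1,0,0,0,0,0,0]]' |sed -n '2p;4,6p'
python3 -m handwheel '[[-1,0,0,-0.4,0,0,0],[-1,0,0,-1,0,0,0],[-1,0,0,-1,0,0,0],[-1,0,0,-0.8,0,0,0],[-1,0,0,0,0,0,0]]'
python3 - <<'E'
from h import *
o=st();z=o['tool_pos'][2]-.159-.005+.0125
s=snap('wrist');a=ortho(s,.6,.8,-.2,.1,z,1.);cv2.imwrite('pics/bar.png',a[:,:,::-1])
E
```

```text
tool_pos: [0.7138, -0.0112, 0.1999]
force: [0.3, 0.4, -0.7]
opening: 0.0729
gripper_force: 0.0
tool_pos: [0.7133, -0.0112, 0.1994]
force: [-4.5, 1.1, 3.7]
opening: 0.0249
gripper_force: 30.0
clock: 71.92
tool_pos: [0.7145, -0.011, 0.2816]
orientation: [-179.7, 0.1, -92.0]
force: [0.5, 0.7, -3.4]
opening: 0.0249
gripper_force: 30.0
71.92 [ 0.7145 -0.011   0.2816] [-1.7974e+02  5.0000e-02 -9.2040e+01] [ 0.5  0.7 -3.4] 0.0249 30.0
```

View pics/bar.png

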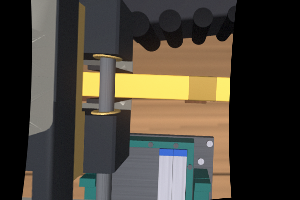

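The bar is held and its seat band is visible at px (202,90), so the grip is near the bar's centre. Carry it back over the saddles.

```bash

python3 -m handwheel '[[-1,0.1,0.9,0,0,0,0],[-1,0.1,0.9,0,0,0,0],[-1,0.1,0.9,0,0,0,0],[-1,0.1,0.9,0,0,0,0],[-1,0.1,0.9,0,0,0,0]]' >/dev/null
python3 -m handwheel '[[-1,0.1,0.9,0,0,0,0],[-1,0,0.9,0,0,0,0],[-1,0,0.88,0,0,0,0],[-1,0,0,0.8,0,0,0],[-1,0,0,0,0,0,0]]'
python3 -m handwheel '[[-1,0,0,0.6,0,0,0],[-1,0,0,0.3,0,0,0],[-1,0,0,0,0,0,0]]'
python3 - <<'E'
from h import *
o=st()
s=snap('wrist');a=ortho(s,.46,.6,-.15,.05,.05,.4);cv2.imwrite('pics/seat.png',a[:,:,::-1])
E
```

```text
clock: 73.22
tool_pos: [0.5327, -0.0199, 0.2576]
orientation: [179.8, -0.1, -92.1]
force: [0.2, 0.3, -3.7]
opening: 0.0248
gripper_force: 30.0
clock: 73.6
tool_pos: [0.5335, -0.0198, 0.236]
orientation: [179.9, -0.0, -92.1]
force: [0.9, -0.1, -3.5]
opening: 0.0249
gripper_force: 30.0
73.6 [ 0.5335 -0.0198  0.236 ] [ 1.799e+02 -3.000e-02 -9.207e+01] [ 0.9 -0.1 -3.5] 0.0249 30.0
```

View pics/seat.png

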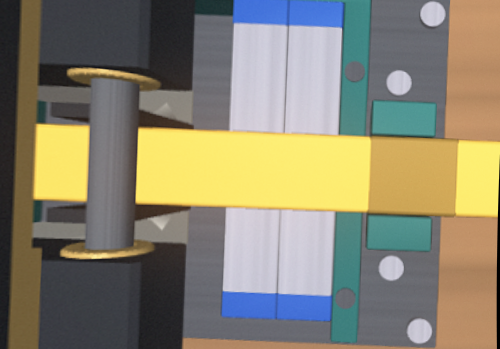

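The bar's edges at px rows 138–216 are centred between the cheeks (100–250), and the band is over the saddle to within about 2 mm. Lower.

```bash

python3 -m handwheel '[[-1,0,0,0.25,0,0,0],[-1,0,0,0.25,0,0,0],[-1,0,0,0,0,0,0]]'|sed -n '2p;4p'
python3 -m handwheel '[[-1,0,0,0.2,0,0,0],[-1,0,0,0,0,0,0]]'|sed -n '2p;4p'
python3 -m handwheel '[[-1,0,0,0.06,0,0,0],[-1,0,0,0,0,0,0]]'|sed -n '2p;4p'
```

```text
tool_pos: [0.5334, -0.0198, 0.2238]
force: [-0.8, -0.2, -4.2]
tool_pos: [0.5335, -0.0197, 0.2191]
force: [-0.4, 0.1, -2.9]
tool_pos: [0.5337, -0.0197, 0.2179]
force: [0.6, -1.0, -3.9]
```

```bash

python3 -m handwheel '[[-1,0,0,0.05,0,0,0],[-1,0,0,0,0,0,0]]'|sed -n '2p;4p'
python3 -m handwheel '[[-1,0,0,0.03,0,0,0],[-1,0,0,0,0,0,0]]'|sed -n '2p;4p'
python3 -m handwheel '[[0.2,0,0,0,0,0,0],[0.2,0,0,0,0,0,0],[0.2,0,0,0,0,0,0],[0.2,0,0,0,0,0,0],[0.2,0,0,0,0,0,0]]'
python3 -m handwheel '[[0.5,0,0,0,0,0,0],[0.5,0,0,0,0,0,0],[0.5,0,0,-0.3,0,0,0],[0.5,0,0,-1,0,0,0],[0.5,0,0,-1,0,0,0]]' >/dev/null
python3 -m handwheel '[[0.5,-1,0,-1,0,0,0],[0.5,-1,0,-1,0,0,0],[0.5,-1,0,-1,0,0,0],[0.5,-1,0,0,0,0,0],[0.5,0,0,0,0,0,0]]'
python3 - <<'E'
from h import *
s=snap('wrist','fw.png');a=ortho(s,.43,.65,-.17,.13,.05,.5);cv2.imwrite('pics/fin.png',a[:,:,::-1])
t=snap('side','fs.png')
b=cv2.resize(t['color'][150:270,200:380],None,fx=2,fy=2);c=np.zeros((440,960,3),np.uint8);c[:,:600]=a;c[:240,600:]=b
cv2.imwrite('pics/fin.png',cv2.resize(c,(800,367))[:,:,::-1])
E
```

```text
tool_pos: [0.5338, -0.0197, 0.2172]
force: [-2.7, 1.3, 4.3]
tool_pos: [0.5338, -0.0196, 0.2172]
force: [-6.1, 2.4, 13.1]
clock: 75.65
tool_pos: [0.5337, -0.0197, 0.2158]
orientation: [180.0, -0.0, -92.1]
force: [-0.6, -0.3, -0.4]
opening: 0.0524
gripper_force: 0.0
clock: 76.9
tool_pos: [0.5372, 0.0814, 0.3493]
orientation: [-179.9, 0.0, -91.9]
force: [-0.6, -0.7, -0.3]
opening: 0.0657
gripper_force: 0.0
```

View pics/fin.png

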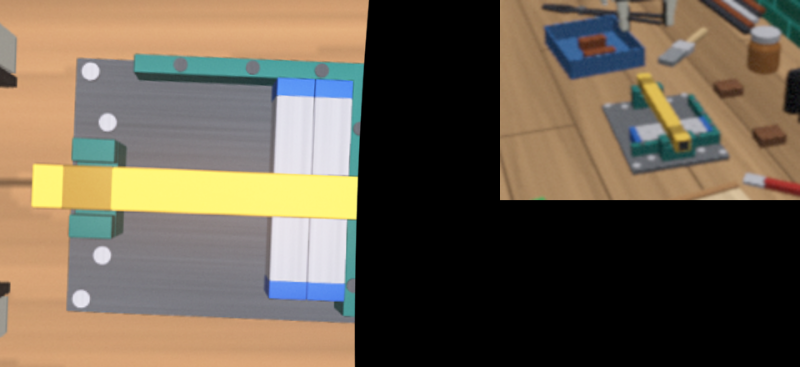

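The bar lies in both saddles and the blanks are undisturbed. One quick check of the two offcuts in the tray, which sit close together at about (595,46) in the side view.

```bash

python3 - <<'E'
from h import *
s=snap('top');a=ortho(s,.38,.62,.22,.48,.03,1.)
t=snap('side');b=ortho(t,.38,.62,.22,.48,.03,1.)
cv2.imwrite('pics/tray.png',cv2.resize(np.hstack([a,b]),None,fx=1.5,fy=1.5)[:,:,::-1])
E
```

```text
(no output)
```

View pics/tray.png

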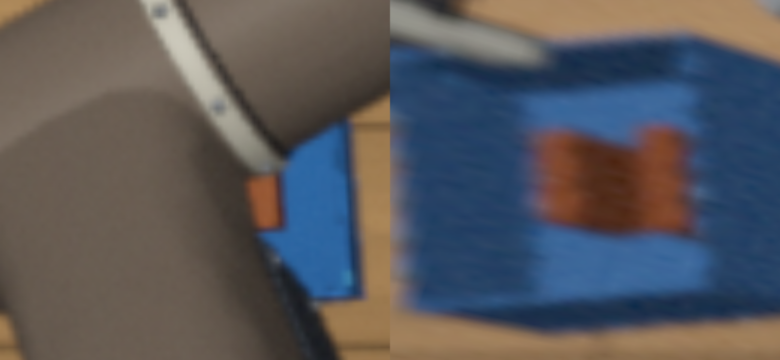

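The side view (right half) shows two separate offcuts lying flat in the tray at px (565,180) and (665,180). Handing in.

```bash
python3 -c "
from plant import *
print(close_job())"
```

```text
the job is handed in; nothing more can be done
None
```

I handed the job in at about 77 s of the 210 s; my last views show both offcuts in the scrap tray, both blanks (only two were there) tight in the corner and the bar back down in both saddles, but the hand-in returned no verdict.

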